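# Sort the press's parts into their trays

## Robot

A 7-joint arm with a two-finger parallel gripper is mounted at the origin on the work surface. World frame = base frame: x ahead of the robot, y to its left, z up, the work surface at z = 0. Lengths are in mm, angles in rad, forces in N, time in s.
With the tool pointing down it reaches from about 425 to 1025 mm from the base axis. Payload 9.4 kg.
Tool frame: the origin (TCP) lies midway between the tips of the shut fingers; the grasp point (between the pads) lies 19 mm behind it; z points along the fingers, y is the direction in which the jaws open and shut (so a half turn about z gives the same grasp; the last joint's range is limited). The gripper opens to 85 mm and grips with 20 to 120 N. Pads are 22 mm wide; open, the fingers measure 114 mm over their backs; the gripper's body (76 mm by 85 mm) begins 54 mm behind the grasp point. The pads swing forward as they close: fully open they stand 13 mm farther back than shut.
Start: joints at [1.06, 0.599, -0.003, 1.599, 0.002, 0.943, -0.08], TCP at [304.724, -657.851, 231.275] pointing down, gripper open.
Joint ranges: [-2.57, 2.57], [-0.35, 1.97], [-1.29, 1.29], [0.11, 2.56], [-1.05, 4.19], [0.11, 1.86], [-2.63, 2.63]. Speed limits (rad/s): [2.22, 2.22, 3.01, 3.01, 3.14, 3.14, 3.14].

## Interface

Orientations are given as a 3x3 rotation matrix whose columns are the frame's x, y, z axes.
In Python, from rig import state, cams, bot gives the robot as it stands.
- The arm moves only by the tool play_rows, never from a script. Its argument "rows" is one flat list of numbers, 5 for each row, row after row: the opening, from 0 (shut) to 1 (fully open), then the shift along the tool's x, y, z in m, then the turn about the tool's z in degrees. In form: [grip, x, y, z, yaw, grip, x, y, z, yaw, ...]. A call has 1 to 20 rows; each row is the pose to reach, as a shift and turn from the pose commanded when the call began, along the tool's axes at that moment; what a row does not reach only later rows make up. A row lasts 1/8 s, in which the tool goes at most 62.5 mm and 10.7 degrees, less where a joint would pass 70% of its speed; a pose out of reach is approached as far as the arm can. A call with a gripper value outside its range is refused whole. The fingers move at their own pace and stop on an object; "grip_force" is the grip in N (left out, the last holds). Time passes only in rows, so rows that repeat a pose let the fingers close. It gives the time, the measured TCP pose, the force and the opening at its end, in the units of the state.
- state(): the state, without advancing time (a new reading comes with each control period).
- cams.get_image(name): name is "side" or "top" or "wrist"; returns the picture (384x512x3 uint8, blue, green, red); there is no depth.
- cams.get_calibration(name): a dict with "camera_matrix" (3x3 intrinsics, pixels), "R" (3x3) and "t" (3): a world point X has camera coordinates R X + t. Camera axes: x right, y down, z forward; pixel columns grow to the right and rows downward; lengths in mm; the calibration is good to about 2 mm. A picture is of the moment at which its call begins: read the wrist's pose just before it. get_calibration takes no time and is no camera call; for the wrist camera it gives the pose at the moment of the call.
- bot.close_job(): hands the job in, once; it reports no verdict.
The state is a dict: "time_s": time; "qpos": joint angles; "qd": joint speeds; "joint_torque": joint torques, N m; "position": TCP position; "tcp_rot": TCP orientation; "contact_force": force on the tool from outside, world axes, zero at the start; "torque": the same for the moment, N m; "gripper_width": opening from 0.0 (shut) to 1.0 (fully open).
Only numpy, scipy, OpenCV 4.12 (cv2) and the standard library are available. Lean on these libraries where they do the work, as an engineer would, in place of code of your own. Each camera call takes 0.05 s, during which the arm holds its last target. There are 200 camera calls.

## Task

The press has been stripped for service: sort its loose parts into the green trays. Lay both link bars lengthways in the long tray, both hexagon nuts in the square tray and the bearing in the round dish, each lying flat on the tray's floor (none on top of another or on a rim), set down rather than dropped. Leave the oil bottle and the spanner where they are.

Things in the scene. Friction and masses are not known exactly. Their poses are not given: they have to be found in the camera images.
- link_a_c (a point): Bare steel link bar of the press: flat bar 90 x 30 x 16 mm (about 250 g) with a 16 mm hole near each end. Point at its centre, 8 mm up when it lies flat; x along its length, y across its 30 mm width, z up. Lies flat on the bench at the start, any yaw. The two link bars are alike.
- link_b_c (a point): Bare steel link bar of the press: flat bar 90 x 30 x 16 mm (about 250 g) with a 16 mm hole near each end. Point at its centre, 8 mm up when it lies flat; x along its length, y across its 30 mm width, z up. Lies flat on the bench at the start, any yaw. The two link bars are alike.
- nut_a_c (a point): Large bare steel hexagon nut, 41 mm across flats, 47 mm across corners, 22 mm tall (about 160 g), with an open hole. Point at its centre, 11 mm up when it lies flat; x is square to one pair of flats (further pairs at 60 degree steps), z up. Lies flat on the bench at the start, any yaw. The two nuts are alike.
- nut_b_c (a point): Large bare steel hexagon nut, 41 mm across flats, 47 mm across corners, 22 mm tall (about 160 g), with an open hole. Point at its centre, 11 mm up when it lies flat; x is square to one pair of flats (further pairs at 60 degree steps), z up. Lies flat on the bench at the start, any yaw. The two nuts are alike.
- bearing_c (a point): Round ball bearing, steel rings with a black seal between them, 60 mm outside diameter, 28 mm bore, 20 mm tall (about 200 g). Point at its centre, 10 mm up; z up along its axis. Lies flat on the bench at the start.
- long_tray: Long green plastic tray, fixed to the bench: outside 104 mm along its x by 228 mm along its y (the long way), 22 mm tall, open on top, walls and floor 4 mm thick, so inside 96 x 220 mm. Origin at the centre of its underside on the bench, z up; yaw varies by up to 9 degrees.
- square_tray: Square green plastic tray, fixed to the bench: outside 138 x 138 mm, 22 mm tall, open on top, walls and floor 4 mm thick, so inside 130 x 130 mm. Origin at the centre of its underside on the bench, x and y square to its sides, z up; yaw varies by up to 9 degrees.
- round_dish: Round green plastic dish, fixed to the bench: 132 mm outside diameter, 22 mm tall, open on top, upright wall and flat floor 4 mm thick, so 124 mm across inside. Origin at the centre of its underside on the bench, z up.
- oil_bottle_c (a point): Bystander: oil bottle standing to the right of the work, 56 mm diameter, 150 mm tall. Point half-way up. Not to be disturbed.
- spanner: Bystander: steel spanner about 200 mm long lying on the bench to the left of the work. Origin under the middle of its length, x along it. Not to be disturbed.
Mind the look-alikes: they are no part of the job. Leave any blue, orange or purple look-alike of the part that bears nut_b_c alone.

How it is judged (in metres and radians):
At the end, for the whole second after the job is handed in: Both link bars flat in the long tray, within 20 degrees of lengthways; both nuts flat in the square tray; the bearing flat in the round dish. Flat: within 7 degrees, on the tray floor (centre at most 6 mm higher than when resting on it). All inside the walls, released and at rest (x of link_a_c in the frame of long_tray between -0.036 and 0.036 m and y of link_a_c in the frame of long_tray between -0.068 and 0.068 m and z of each of link_a_c, link_b_c in the frame of long_tray below 0.018 m and angle between the x axis of each of link_a_c, link_b_c and the y axis of long_tray, either way round below 0.35 rad and angle between the z axis of each of link_a_c, link_b_c and the z axis of long_tray, either way round below 0.12 rad and linear speed of each of link_a, link_b, nut_a, nut_b, bearing below 0.02 m/s and angular speed of each of link_a, link_b, nut_a, nut_b, bearing below 0.2 rad/s and x of link_b_c in the frame of long_tray between -0.036 and 0.036 m and y of link_b_c in the frame of long_tray between -0.068 and 0.068 m and x of nut_a_c in the frame of square_tray between -0.048 and 0.048 m and y of nut_a_c in the frame of square_tray between -0.048 and 0.048 m and z of each of nut_a_c, nut_b_c in the frame of square_tray below 0.021 m and angle between the z axis of each of nut_a_c, nut_b_c and the z axis of square_tray, either way round below 0.12 rad and x of nut_b_c in the frame of square_tray between -0.048 and 0.048 m and y of nut_b_c in the frame of square_tray between -0.048 and 0.048 m and horizontal distance between bearing_c and round_dish below 0.036 m and z of bearing_c in the frame of round_dish below 0.02 m and angle between the z axis of bearing_c and the z axis of round_dish, either way round below 0.12 rad); the robot touches nothing.
It fails at once if a part was dropped or thrown into its tray (faster than 0.75 m/s just above the tray floor, a fall of about 3 cm) ((horizontal distance between link_a_c and long_tray below 0.1 m and z of link_a_c in the frame of long_tray below 0.06 m and linear speed of link_a above 0.75 m/s) or (horizontal distance between link_b_c and long_tray below 0.1 m and z of link_b_c in the frame of long_tray below 0.06 m and linear speed of link_b above 0.75 m/s) or (horizontal distance between nut_a_c and square_tray below 0.065 m and z of nut_a_c in the frame of square_tray below 0.06 m and linear speed of nut_a above 0.75 m/s) or (horizontal distance between nut_b_c and square_tray below 0.065 m and z of nut_b_c in the frame of square_tray below 0.06 m and linear speed of nut_b above 0.75 m/s) or (horizontal distance between bearing_c and round_dish below 0.065 m and z of bearing_c in the frame of round_dish below 0.06 m and linear speed of bearing above 0.75 m/s)).
It fails at once if the oil bottle or the spanner was moved by more than 30 mm (distance of any of oil_bottle_c, spanner from where it was at the start of the episode above 0.03 m).
It also fails if it takes over 107 s, if anything falls off the work surface, if the arm or the gripper's body presses on something with over 40 N, if the wrist force passes 120 N, or if a joint passes its speed limit or range.

## Working session

There is one attempt and no reset: what is moved stays moved. The work goes in short steps, Python scripts to look and compute and a tool call to move; the robot and the scene stay as the last step left them, time stands still between calls to the robot, and variables do not carry over. Pictures are saved under pics/ and viewed, about 12 in all and at most 16, crops included, and the job is handed in when it is done.

Besides the shell and the picture viewer there is one more tool, called after "Emit:" in YAML: its name, and indented under it one key for each argument. play_rows: Moves the arm, as the interface text tells. Its arguments: {"type":"object","properties":{"rows":{"type":"array","items":{"type":"number"}},"grip_force":{"type":"number"}},"required":["rows"]}

```bash
mkdir -p pics; ls; python3 - <<'E'
from rig import state,cams,bot
import cv2
s=state();print({k:s[k] for k in('time_s','position','tcp_rot','contact_force','gripper_width')})
for n in('side','top'):
    im=cams.get_image(n);cv2.imwrite(f'pics/{n}0.png',im);c=cams.get_calibration(n);print(n,c)
print(cams.get_calibration('wrist'))
E
```

```text
pics
{'time_s': 0.0, 'position': array([ 304.51656356, -657.42265765,  230.42454597]), 'tcp_rot': array([[ 9.07346702e-01,  4.20382391e-01, -7.79578577e-04],
       [ 4.20383088e-01, -9.07345731e-01,  1.33531629e-03],
       [-1.46003839e-04, -1.53931648e-03, -9.99998805e-01]]), 'contact_force': array([-0.26915008, -1.24064398,  0.81907175]), 'gripper_width': 0.9984446648072985}
side {'camera_matrix': array([[443.23462242,   0.        , 257.38416844],
       [  0.        , 443.23462242, 191.27389661],
       [  0.        ,   0.        ,   1.        ]]), 'R': array([[-0.7338429 , -0.67931518,  0.00234172],
       [-0.40925029,  0.43934362, -0.79968205],
       [ 0.54220734, -0.58779935, -0.60041913]]), 't': array([ 346.21821113,  263.62391402, 1167.71413112])}
top {'camera_matrix': array([[488.94193284,   0.        , 254.06653477],
       [  0.        , 488.94193284, 187.50125733],
       [  0.        ,   0.        ,   1.        ]]), 'R': array([[ 2.90397327e-02, -9.99578257e-01, -5.49527632e-05],
       [-9.90721494e-01, -2.87751238e-02, -1.32826631e-01],
       [ 1.32769031e-01,  3.91169275e-03, -9.91139285e-01]]), 't': array([   9.81754252,  466.83897638, 1394.96193627])}
{'camera_matrix': array([[289.03167837,   0.        , 250.71532302],
       [  0.        , 289.03167837, 197.59754365],
       [  0.        ,   0.        ,   1.        ]]), 'R': array([[ 4.20794798e-01, -9.07155556e-01, -7.31645955e-04],
       [-8.64308709e-01, -4.01164465e-01,  3.03376876e-01],
       [-2.75503529e-01, -1.27027043e-01, -9.52870367e-01]]), 't': array([-724.57671981,  -40.30219014,  379.38713247])}
```

View pics/top0.png

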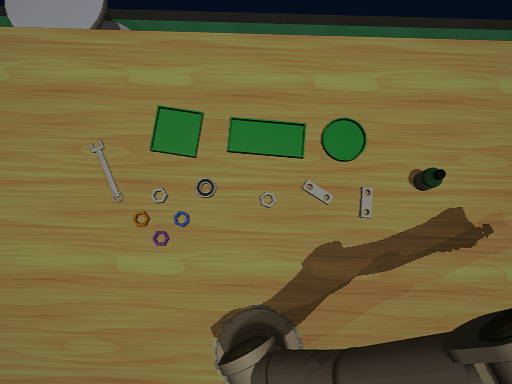

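View pics/side0.png

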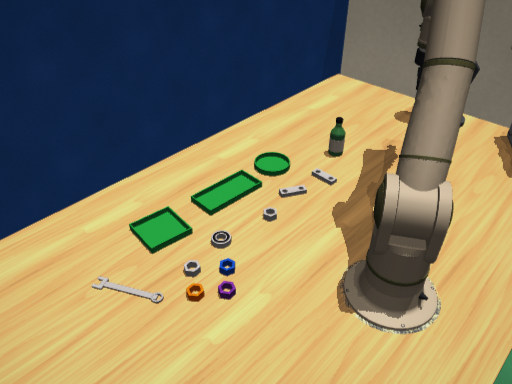

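Top view: steel nuts are at (160,196) and (267,200). The look-alikes to leave are orange (141,219), blue (182,219) and purple (161,238). The bearing is at (206,188) and the link bars at (318,192) and (366,202). The trays are at (177,132), (266,138) and (343,139), the spanner at (107,172) and the bottle at (428,180).

```bash
cat > h.py <<'E'
import numpy as np,cv2
from rig import state,cams,bot
def ray(c,uv):
    K,R,t=c['camera_matrix'],c['R'],np.ravel(c['t'])
    d=R.T@np.linalg.solve(K,[uv[0],uv[1],1.]);return -R.T@t,d
def plane(c,uv,z):
    o,d=ray(c,uv);return o+d*(z-o[2])/d[2]
def proj(c,X):
    p=c['camera_matrix']@(c['R']@np.asarray(X)+np.ravel(c['t']));return p[:2]/p[2]
def tri(c1,u1,c2,u2):
    o1,d1=ray(c1,u1);o2,d2=ray(c2,u2);d1/=np.linalg.norm(d1);d2/=np.linalg.norm(d2)
    s=np.linalg.lstsq(np.c_[d1,-d2],o2-o1,rcond=None)[0]
    a,b=o1+s[0]*d1,o2+s[1]*d2;return (a+b)/2,np.linalg.norm(a-b)
def masks(im):
    h=cv2.cvtColor(im,cv2.COLOR_BGR2HSV);H,S,V=cv2.split(h)
    steel=((S<70)&(V>60)).astype(np.uint8)*255
    green=((H>45)&(H<80)&(S>120)&(V>40)).astype(np.uint8)*255
    return steel,green
def blobs(m,lo,hi):
    cs=cv2.findContours(m,cv2.RETR_EXTERNAL,cv2.CHAIN_APPROX_NONE)[0]
    return [(cv2.minAreaRect(k),k) for k in cs if lo<cv2.contourArea(k)<hi]
E
python3 - <<'E'
from h import *
for n in('top','side'):
    im=cv2.imread(f'pics/{n}0.png');c=cams.get_calibration(n)
    for m,nm,z in zip(masks(im),('steel','green'),(18,22)):
        for r,k in blobs(m,50,6000):
            if n=='top' and r[0][1]<60: continue
            cc=r[0]
            X=plane(c,cc,z)
            o=''
            if n=='top':
                P=np.float32([plane(c,p[0],z)[:2] for p in k]);R=cv2.minAreaRect(P);o=np.round([*R[0],*R[1],R[2]],1)
            print(n,nm,np.round(cc,1),np.round(r[1],1),cv2.contourArea(k),np.round(X[:2]),o)
a=cv2.imread('pics/top0.png')[90:260,80:460];cv2.imwrite('pics/c.png',cv2.resize(a,None,fx=2.1,fy=2.1,interpolation=cv2.INTER_CUBIC))
E
```

```text
top steel [249.6 363.9] [20.5 18.6] 151.5 [-32.  21.] [-31.9  21.9  55.8  51.4  30.6]
top steel [267.5 199. ] [13.4 14.8] 155.0 [435. -17.] [435.3 -17.   39.5  43.8  46.6]
top steel [158.5 195.2] [13.6 15.1] 153.0 [437. 303.] [437.3 303.3  40.5  44.3  11.2]
top steel [366.2 202. ] [10.7 30.4] 291.0 [ 435. -306.] [ 434.8 -306.4   31.4   90.3   87.4]
top steel [317.4 191.6] [31.  10.2] 283.0 [ 461. -163.] [ 461.4 -162.9   90.5   30.3   59.1]
top steel [205.  187.5] [19. 20.] 288.0 [464. 168.] [464.  167.8  56.4  59.    1.7]
top steel [106.  171.2] [65.  12.8] 360.0 [504. 463.] [504.7 462.9 197.2  37.6  24.3]
top green [432.3 177.6] [18. 15.] 109.0 [ 512. -500.] [ 515.6 -502.    50.7   46.9    1.7]
top green [344.  138.5] [43.1 43.1] 1440.0 [ 622. -240.] [ 622.8 -239.8  128.3  131.4   46.4]
top green [266.4 136.5] [76.6 34.3] 2516.5 [622.  -9.] [622.   -8.8 227.4 104.6  86.6]
top green [176.1 130.4] [47.2 45.5] 2025.5 [633. 261.] [633.  261.  139.4 138.5  82.8]
side steel [127.3 289.8] [71.2 12.4] 399.0 [493. 472.] 
side steel [390.  299.9] [100.4  63. ] 3987.5 [-22.  39.] 
side steel [192.3 266.8] [15.6 14.8] 165.0 [432. 305.] 
side steel [220.5 238.5] [17. 19.] 265.0 [458. 175.] 
side steel [270.  213.5] [13. 12.] 127.5 [427. -10.] 
side steel [292.7 190.6] [ 8.5 27.1] 189.5 [ 451. -152.] 
side steel [323.6 175.8] [25.   8.5] 136.5 [ 426. -294.] 
side steel [414.5 220.4] [ 69.1 124.2] 5931.5 [  78. -289.] 
side steel [336.  145.1] [14.1 14.3] 139.5 [ 515. -498.] 
side green [502.5 366.5] [33. 17.] 268.5 [-296.   39.] 
side green [160.5 228. ] [36.2 54.6] 1592.5 [620. 269.] 
side green [226.4 191.3] [26.  70.9] 1481.0 [607.   6.] 
side green [272.  163.5] [23. 34.] 629.0 [ 607. -225.] 
side green [337.8 133. ] [12.8 13.8] 109.0 [ 560. -576.]
```

View pics/c.png

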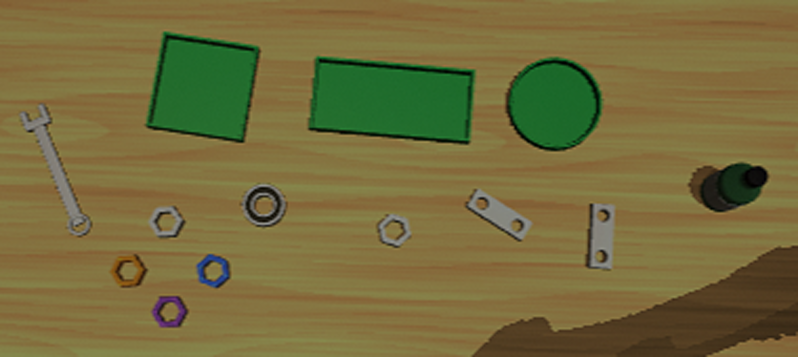

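Close crop agrees: the two bare steel nuts are (160,196) and (267,200), and the coloured ones stay. Next come heights across the two views, a move planner, and a hover over the first link.

```bash
cat >> h.py <<'E'
def plan(xyz,head,s=None):
    """shift in tool axes (m) and turn (deg); head = world heading of tool x (deg)"""
    s=s or state();R=s['tcp_rot'];d=R.T@(np.array(xyz,float)-s['position'])/1000
    h=np.degrees(np.arctan2(R[1,0],R[0,0]));y=(h-head+180)%360-180
    return np.round(d,4),round(y,1)
E
python3 - <<'E'
from h import *
a,b=cams.get_calibration('top'),cams.get_calibration('side')
for n,u,v in [('linkR',(366.2,202),(323.6,175.8)),('linkL',(317.4,191.6),(292.7,190.6)),('nutM',(267.5,199),(270,213.5)),('nutL',(158.5,195.2),(192.3,266.8)),('bear',(205,187.5),(220.5,238.5)),('sq',(176.1,130.4),(160.5,229)),('long',(266.4,136.5),(226.4,191.3)),('dish',(344,138.5),(272,163.5))]:
    X,e=tri(a,u,b,v);print(n,np.round(X),round(e,1))
print(plan((435,-306,150),-2.6)); c=cams.get_calibration('wrist');print('cam in tool',state()['tcp_rot'].T@(-c['R'].T@c['t']-state()['position']))
E
```

```text
linkR [ 436. -309.    6.] 0.2
linkL [ 462. -165.    5.] 2.2
nutM [435. -18.   9.] 2.3
nutL [437. 303.  14.] 2.7
bear [465. 169.   9.] 0.2
sq [635. 262.   5.] 4.0
long [626. -10.   4.] 1.4
dish [ 625. -244.    5.] 2.9
(array([ 0.2661, -0.264 ,  0.0808]), np.float64(27.5))
cam in tool [ 7.70423768e+01  2.64301745e-02 -1.42726187e+02]
```

Emit:
play_rows:
  rows: [1, 0.266, -0.264, 0.03, 27.5, 1, 0.266, -0.264, 0.03, 27.5, 1, 0.266, -0.264, 0.03, 27.5, 1, 0.266, -0.264, 0.03, 27.5, 1, 0.266, -0.264, 0.03, 27.5, 1, 0.266, -0.264, 0.03, 27.5, 1, 0.266, -0.264, 0.03, 27.5, 1, 0.266, -0.264, 0.08, 27.5, 1, 0.266, -0.264, 0.08, 27.5, 1, 0.266, -0.264, 0.08, 27.5, 1, 0.266, -0.264, 0.08, 27.5]
  grip_force: 60

```text
time_s: 1.48
position: [435.5, -307.5, 152.6]
tcp_rot: [[0.999, -0.047, 0.002], [-0.047, -0.999, -0.001], [0.002, 0.001, -1.0]]
contact_force: [-0.3, 0.5, 0.3]
gripper_width: 0.999
```

```bash
cat >> h.py <<'E'
def look(name,z,lo=300):
    s=state();c=cams.get_calibration('wrist');im=cams.get_image('wrist');cv2.imwrite(f'pics/{name}.png',im)
    print('t',round(s['time_s'],2),'tcp',np.round(s['position'],1),'head',round(np.degrees(np.arctan2(s['tcp_rot'][1,0],s['tcp_rot'][0,0])),1),'w',round(s['gripper_width'],3),'F',np.round(s['contact_force'],1))
    for m,nm in zip(masks(im),('steel','green')):
        for r,k in blobs(m,lo,90000):
            P=np.float32([plane(c,p[0],z if nm=='steel' else 22)[:2] for p in k]);R=cv2.minAreaRect(P)
            print(nm,np.round(r[0]),'rect',np.round([*R[0],*R[1],R[2]],1))
    return s,c,im
E
python3 -c "
from h import *
look('w1',16)"
```

```text
t 1.48 tcp [ 435.5 -307.5  152.6] head -2.7 w 0.999 F [-0.3  0.5  0.3]
steel [250. 186.] rect [ 434.6 -307.2   30.3   90.6   86.7]
steel [102. 168.] rect [ 460.4 -164.    90.7   32.1   58.7]
green [481. 108.] rect [ 499.8 -519.7   45.9   63.5   77.2]
green [158.  30.] rect [ 576.  -239.3  123.3   44.6   87.3]
green [12. 29.] rect [ 582.7 -111.    22.1   43.9   85. ]
```

View pics/w1.png

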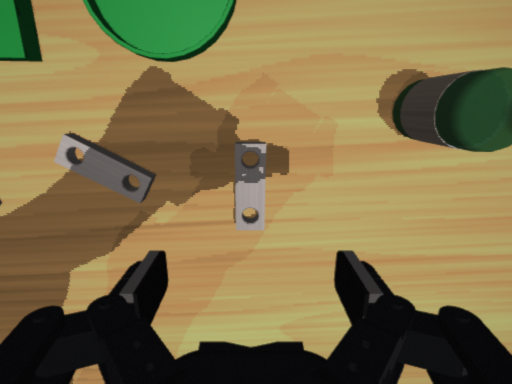

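Wrist view: link at (250,186), centred and clear of its neighbours; the second link is at (102,168) and the bottle far to the right. Descend and grip.

Emit:
play_rows:
  rows: [0.65, -0.001, 0, 0.06, 0.6, 0.65, -0.001, 0, 0.11, 0.6, 0.65, -0.001, 0, 0.135, 0.6, 0.65, -0.001, 0, 0.15, 0.6, 0.65, -0.001, 0, 0.15, 0.6, 0.65, -0.001, 0, 0.15, 0.6, 0, -0.001, 0, 0.15, 0.6, 0, -0.001, 0, 0.15, 0.6, 0, -0.001, 0, 0.15, 0.6, 0, -0.001, 0, 0.15, 0.6, 0, -0.001, 0, 0.15, 0.6, 0, -0.001, 0, 0.15, 0.6]
  grip_force: 60

```text
time_s: 3.02
position: [434.6, -306.7, 2.5]
tcp_rot: [[0.998, -0.056, 0.002], [-0.056, -0.998, -0.001], [0.002, 0.001, -1.0]]
contact_force: [-0.8, 0.7, 8.8]
gripper_width: 0.334
```

```bash
python3 - <<'E'
from h import *
s,c,im=look('w2',16)
# floor/rim height check of trays later
print('lift+go', plan((622,-9,100),86.6))
E
```

```text
t 3.02 tcp [ 434.6 -306.7    2.5] head -3.2 w 0.334 F [-0.8  0.7  8.8]
steel [ 19. 260.] rect [ 443.3 -191.1   26.5   30.8   59.6]
steel [250. 256.] rect [ 435.5 -307.1   49.7   93.    86.7]
green [74.  4.] rect [ 550.8 -248.4   35.     2.9   86.8]
lift+go (array([ 0.1705, -0.3078, -0.0975]), np.float64(-89.8))
```

View pics/w2.png

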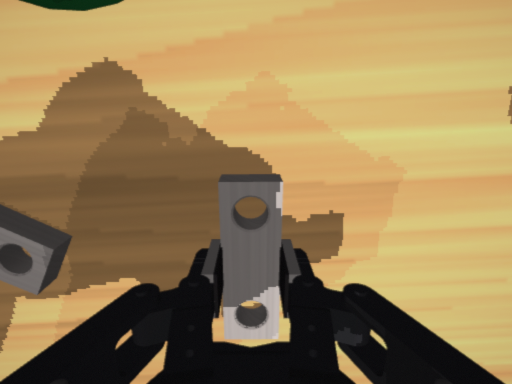

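The bar is held centred in the jaws at (250,256). Lift it and go above the long tray.

Emit:
play_rows:
  rows: [0, 0, 0, -0.05, 0, 0, 0, 0, -0.1, 0, 0, 0.17, -0.308, -0.14, -90, 0, 0.17, -0.308, -0.14, -90, 0, 0.17, -0.308, -0.14, -90, 0, 0.17, -0.308, -0.14, -90, 0, 0.17, -0.308, -0.14, -90, 0, 0.17, -0.308, -0.14, -90, 0, 0.17, -0.308, -0.14, -90, 0, 0.17, -0.308, -0.14, -90, 0, 0.17, -0.308, -0.14, -90, 0, 0.17, -0.308, -0.14, -90, 0, 0.17, -0.308, -0.14, -90]

```text
time_s: 4.7
position: [621.1, -8.7, 141.4]
tcp_rot: [[0.058, 0.998, -0.0], [0.998, -0.058, -0.0], [-0.0, -0.0, -1.0]]
contact_force: [-0.4, -0.7, -1.2]
gripper_width: 0.335
```

```bash
python3 - <<'E'
from h import *
s,c,im=look('w3',16)
print(plan((622,-9,100),86.6))
E
```

```text
t 4.7 tcp [621.1  -8.7 141.4] head 86.6 w 0.335 F [-0.4 -0.7 -1.2]
steel [ 63. 207.] rect [435.3 -16.8  60.8  42.8  13.7]
steel [250. 256.] rect [615.3 -90.5 194.9  65.5  86.9]
steel [39. 16.] rect [460.4 147.4  22.   55.9  86.7]
green [255. 337.] rect [ 615.1 -180.2   80.3   26.2    6.8]
green [250. 207.] rect [619.2 -24.5  20.4  28.9  86.7]
green [251. 154.] rect [621.7  17.8 174.6 103.3  86.6]
(array([-0.0003,  0.0009,  0.0414]), np.float64(0.1))
```

View pics/w3.png

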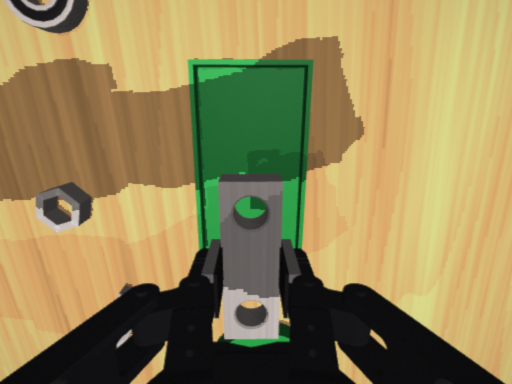

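The tray is directly below, aligned at 86.6° with its centre at about (621,-9). Place the bar at +52 mm along it.

Emit:
play_rows:
  rows: [0, 0.052, 0, 0.04, 0, 0, 0.052, 0, 0.09, 0, 0, 0.052, 0, 0.115, 0, 0, 0.052, 0, 0.125, 0, 0, 0.052, 0, 0.131, 0, 0, 0.052, 0, 0.135, 0, 0, 0.052, 0, 0.135, 0, 0, 0.052, 0, 0.135, 0, 0.6, 0.052, 0, 0.135, 0, 0.6, 0.052, 0, 0.135, 0, 0.6, 0.052, 0, 0.135, 0, 0.6, 0.052, 0, 0.135, 0, 0.6, 0.052, 0, 0.1, 0, 0.6, 0.052, 0, 0.05, 0, 0.6, 0, 0, 0, 0, 0.6, 0, 0, 0, 0]

```text
time_s: 6.75
position: [622.4, -12.4, 144.2]
tcp_rot: [[0.061, 0.998, 0.004], [0.998, -0.061, -0.002], [-0.002, 0.004, -1.0]]
contact_force: [-0.2, 0.6, -0.5]
gripper_width: 0.597
```

```bash
python3 - <<'E'
from h import *
s,c,im=look('w4',20)
print(plan((460.4,-164,100),58.7))
E
```

```text
t 6.75 tcp [622.4 -12.4 144.2] head 86.5 w 0.597 F [-0.2  0.6 -0.5]
steel [ 56. 206.] rect [432.2 -17.2  48.4  41.7  15.1]
steel [248. 129.] rect [623.8  42.3  90.1  30.1  87.4]
steel [38. 12.] rect [462.9 145.6  17.5  51.5  86.6]
green [261. 332.] rect [ 624.9 -180.5   43.5  104.8   82.3]
green [248. 172.] rect [620.3  -8.9 227.7 104.2  86.7]
(array([-0.1617, -0.1523,  0.0433]), np.float64(27.8))
```

View pics/w4.png

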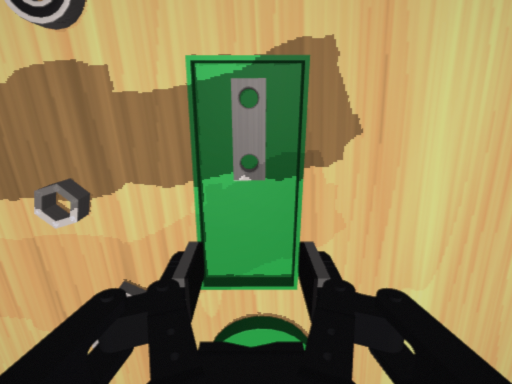

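Bar A lies flat in the tray at (248,129). Its outline is 90.1×30.1 mm on the plane z=20, as expected. Next is link B.

Emit:
play_rows:
  rows: [0.65, -0.162, -0.152, 0, 27.8, 0.65, -0.162, -0.152, 0, 27.8, 0.65, -0.162, -0.152, 0, 27.8, 0.65, -0.162, -0.152, 0, 27.8, 0.65, -0.162, -0.152, 0, 27.8, 0.65, -0.162, -0.152, 0, 27.8, 0.65, -0.162, -0.152, 0, 27.8]

```text
time_s: 7.68
position: [461.3, -160.4, 140.9]
tcp_rot: [[0.514, 0.858, 0.0], [0.858, -0.514, 0.001], [0.001, -0.0, -1.0]]
contact_force: [-0.4, 0.2, -0.7]
gripper_width: 0.649
```

```bash
python3 - <<'E'
from h import *
s,c,im=look('w5',16)
E
```

```text
t 7.67 tcp [ 461.3 -160.4  140.9] head 59.1 w 0.649 F [-0.4  0.2 -0.7]
steel [251. 190.] rect [ 460.1 -162.7   90.6   30.    58.9]
steel [133.  65.] rect [431.8 -15.4  42.   47.7  43.6]
green [438. 172.] rect [ 620.3 -239.4  130.3  133.1   53.4]
green [368.  20.] rect [613.7 -82.4  79.6 108.2  86.4]
```

Emit:
play_rows:
  rows: [0.65, -0.0025, 0, 0.06, 0, 0.65, -0.0025, 0, 0.1, 0, 0.65, -0.0025, 0, 0.125, 0, 0.65, -0.0025, 0, 0.137, 0, 0.65, -0.0025, 0, 0.137, 0, 0.65, -0.0025, 0, 0.137, 0, 0, -0.0025, 0, 0.137, 0, 0, -0.0025, 0, 0.137, 0, 0, -0.0025, 0, 0.137, 0, 0, -0.0025, 0, 0.137, 0, 0, -0.0025, 0, 0.137, 0, 0, -0.0025, 0, 0.137, 0, 0, -0.0025, 0, 0.08, 0, 0, -0.0025, 0, 0.02, 0, 0, -0.0025, 0, 0, 0, 0, -0.0025, 0, 0, 0]

```text
time_s: 9.72
position: [459.6, -164.4, 143.0]
tcp_rot: [[0.516, 0.856, 0.004], [0.856, -0.516, -0.001], [0.001, 0.004, -1.0]]
contact_force: [-0.8, -0.0, -3.7]
gripper_width: 0.331
```

```bash
python3 - <<'E'
from h import *
s,c,im=look('w6',16)
h=np.radians(86.7);print(plan((620.3-52*np.cos(h),-8.9-52*np.sin(h),120),86.7))
E
```

```text
t 9.72 tcp [ 459.6 -164.4  143. ] head 58.9 w 0.331 F [-0.8 -0.  -3.7]
steel [251. 250.] rect [ 421.3 -229.2  188.3   85.    58.7]
steel [132.  60.] rect [431.8 -15.2  42.   48.4  43.8]
green [437. 166.] rect [ 617.9 -238.1  129.8  137.7   58.8]
green [366.  17.] rect [613.5 -84.6  75.3 108.1  86.5]
(array([0.1703, 0.0823, 0.0218]), np.float64(-27.8))
```

Emit:
play_rows:
  rows: [0, 0.17, 0.082, 0.02, -27.8, 0, 0.17, 0.082, 0.02, -27.8, 0, 0.17, 0.082, 0.02, -27.8, 0, 0.17, 0.082, 0.02, -27.8, 0, 0.17, 0.082, 0.02, -27.8, 0, 0.17, 0.082, 0.02, -27.8, 0, 0.17, 0.082, 0.02, -27.8]

```text
time_s: 10.65
position: [616.1, -61.5, 121.2]
tcp_rot: [[0.058, 0.998, -0.001], [0.998, -0.058, -0.001], [-0.001, -0.001, -1.0]]
contact_force: [0.9, 0.5, -2.5]
gripper_width: 0.327
```

```bash
python3 - <<'E'
from h import *
s,c,im=look('w7',16)
h=np.radians(86.7);print(plan((620.3-52*np.cos(h),-8.9-52*np.sin(h),8),86.7))
E
```

```text
t 10.65 tcp [616.1 -61.5 121.2] head 86.7 w 0.327 F [ 0.9  0.5 -2.5]
steel [250. 250.] rect [ 611.9 -124.1  174.3   57.7   86.9]
steel [ 39. 156.] rect [435.1 -16.1  61.1  41.7  13.6]
steel [253.  65.] rect [624.1  42.9  90.9  31.2  86.7]
green [250. 326.] rect [ 606.5 -200.5   83.    51.8    6.9]
green [251. 202.] rect [615.7 -65.6  18.6  26.5  86.7]
green [253. 128.] rect [619.7 -15.4 207.2 103.5  86.6]
(array([0.0007, 0.0009, 0.1134]), np.float64(-0.0))
```

View pics/w7.png

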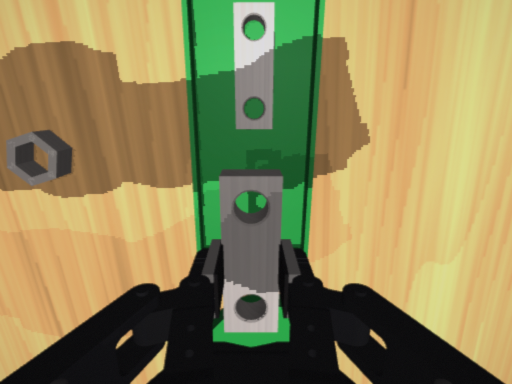

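Bar B is centred in the jaws and clear of bar A. Set it down.

Emit:
play_rows:
  rows: [0, 0, 0.001, 0.05, 0, 0, 0, 0.001, 0.09, 0, 0, 0, 0.001, 0.105, 0, 0, 0, 0.001, 0.11, 0, 0, 0, 0.001, 0.1135, 0, 0, 0, 0.001, 0.1135, 0, 0, 0, 0.001, 0.1135, 0, 0.6, 0, 0.001, 0.1135, 0, 0.6, 0, 0.001, 0.1135, 0, 0.6, 0, 0.001, 0.1135, 0, 0.6, 0, 0.001, 0.1135, 0, 0.6, 0, 0, 0.08, 0, 0.6, 0, 0, 0.03, 0, 0.6, 0, 0, -0.02, 0, 0.6, 0, 0, -0.02, 0, 0.6, 0, 0, -0.02, 0]

```text
time_s: 12.7
position: [616.7, -60.7, 141.0]
tcp_rot: [[0.057, 0.998, -0.0], [0.998, -0.057, -0.0], [-0.0, -0.0, -1.0]]
contact_force: [-0.0, -0.5, 0.5]
gripper_width: 0.6
```

```bash
python3 - <<'E'
from h import *
s,c,im=look('w8',20)
print(plan((432,-15,130),46.6+30), plan((432,-15,130),101.6))
E
```

```text
t 12.7 tcp [616.7 -60.7 141. ] head 86.7 w 0.6 F [-0.  -0.5  0.5]
steel [253. 187.] rect [618.5 -59.4  90.6  30.2  86.8]
steel [ 47. 155.] rect [432.3 -17.   47.5  41.1  13.7]
steel [252.  70.] rect [624.   42.2  89.9  30.2  87. ]
green [260. 315.] rect [ 618.9 -204.1   85.5  114.2   81.2]
green [252. 125.] rect [619.9 -13.8 217.6 103.4  86.6]
(array([ 0.0351, -0.1866,  0.0106]), np.float64(10.1)) (array([ 0.0351, -0.1866,  0.0106]), np.float64(-14.9))
```

View pics/w8.png

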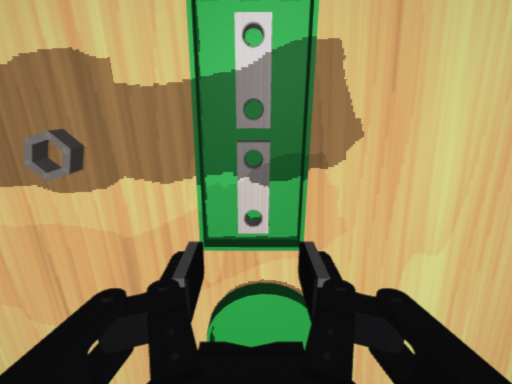

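Both bars are flat in the tray: (624,42) and (618.5,-59), yaw within 1° of the tray. Next, hover over the middle nut.

Emit:
play_rows:
  rows: [0.8, 0.034, -0.185, 0.01, 13, 0.8, 0.034, -0.185, 0.01, 13, 0.8, 0.034, -0.185, 0.01, 13, 0.8, 0.034, -0.185, 0.01, 13, 0.8, 0.034, -0.185, 0.01, 13, 0.8, 0.034, -0.185, 0.01, 13, 0.8, 0.034, -0.185, 0.01, 13]

```text
time_s: 13.62
position: [435.1, -16.2, 131.0]
tcp_rot: [[0.28, 0.96, 0.0], [0.96, -0.28, 0.0], [0.0, 0.0, -1.0]]
contact_force: [-0.0, 0.2, 1.3]
gripper_width: 0.796
```

```bash
python3 - <<'E'
from h import *
s,c,im=look('w9',22)
for r,k in blobs(masks(im)[0],300,90000):
    if abs(r[0][0]-250)<40 and r[0][1]<260:
        P=np.float32([plane(c,p[0],22)[:2] for p in k]);H=cv2.approxPolyDP(P.reshape(-1,1,2),8,True)[:,0];print(len(H),H.round(),'enc',cv2.minEnclosingCircle(P))
        u=r[0]; o,d=ray(c,u); ct=cams.get_calibration('top');print('tri z',tri(c,u,ct,(267.5,199)))
E
```

```text
t 13.62 tcp [435.1 -16.2 131. ] head 73.7 w 0.796 F [-0.   0.2  1.3]
steel [249. 194.] rect [433.2 -16.3  46.7  40.6  73.7]
steel [457. 181.] rect [616.5 -58.5  91.   30.8  87. ]
steel [455.  62.] rect [622.1  42.6  89.7  30.2  87. ]
green [482. 303.] rect [ 635.3 -203.7   61.2  123.1   30.6]
green [451. 123.] rect [613.8 -10.5 224.  108.7  86.9]
6 [[439.   6.]
 [419.   2.]
 [410. -22.]
 [428. -39.]
 [449. -33.]
 [455. -11.]] enc ((433.339599609375, -16.288633346557617), 23.47646141052246)
tri z (array([434.07774627, -16.34120809,  21.86640469]), np.float64(1.7945994390739115))
```

View pics/w9.png

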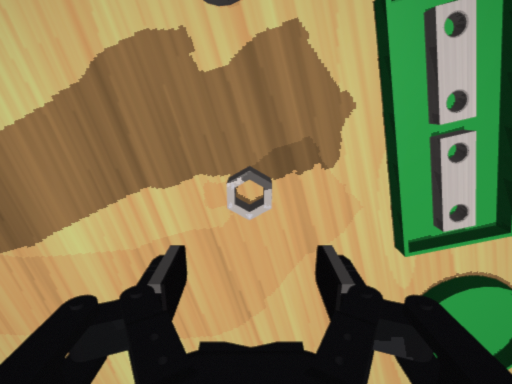

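The nut is at (249,194) between the jaws, with its flats square to them. Triangulated top is 21.9 mm. Grip and lift.

Emit:
play_rows:
  rows: [0.8, -0.0005, -0.002, 0.06, 0, 0.8, -0.0005, -0.002, 0.1, 0, 0.8, -0.0005, -0.002, 0.118, 0, 0.8, -0.0005, -0.002, 0.126, 0, 0.8, -0.0005, -0.002, 0.126, 0, 0.8, -0.0005, -0.002, 0.126, 0, 0, -0.0005, -0.002, 0.126, 0, 0, -0.0005, -0.002, 0.126, 0, 0, -0.0005, -0.002, 0.126, 0, 0, -0.0005, -0.002, 0.126, 0, 0, -0.0005, -0.002, 0.126, 0, 0, -0.0005, -0.002, 0.126, 0, 0, -0.0005, -0.002, 0.07, 0, 0, -0.0005, -0.002, 0.01, 0, 0, -0.0005, -0.002, -0.01, 0, 0, -0.0005, -0.002, -0.01, 0]

```text
time_s: 15.68
position: [433.0, -16.3, 143.7]
tcp_rot: [[0.281, 0.96, 0.004], [0.96, -0.281, 0.0], [0.001, 0.004, -1.0]]
contact_force: [-0.2, 0.2, -1.7]
gripper_width: 0.465
```

```bash
python3 - <<'E'
from h import *
s,c,im=look('w10',22)
print(plan((633,261,140),82.8))
E
```

```text
t 15.68 tcp [433.  -16.3 143.7] head 73.7 w 0.465 F [-0.2  0.2 -1.7]
steel [253. 260.] rect [411.8 -90.4 112.9  84.4  74.9]
steel [450. 176.] rect [616.5 -57.2  92.8  31.7  86.9]
steel [446.  62.] rect [622.4  42.6  89.7  31.1  86.9]
green [472. 307.] rect [ 633.1 -220.    86.6  149.5   34.8]
green [440. 124.] rect [616.2  -9.5 225.9 112.2  86.6]
(array([0.3228, 0.1143, 0.0026]), np.float64(-9.1))
```

Emit:
play_rows:
  rows: [0, 0.323, 0.114, 0, -9.1, 0, 0.323, 0.114, 0, -9.1, 0, 0.323, 0.114, 0, -9.1, 0, 0.323, 0.114, 0, -9.1, 0, 0.323, 0.114, 0, -9.1, 0, 0.323, 0.114, 0, -9.1, 0, 0.323, 0.114, 0, -9.1, 0, 0.323, 0.114, 0, -9.1, 0, 0.323, 0.114, 0, -9.1]

```text
time_s: 16.85
position: [631.3, 260.8, 140.4]
tcp_rot: [[0.125, 0.992, -0.001], [0.992, -0.125, -0.002], [-0.002, -0.001, -1.0]]
contact_force: [-0.2, 0.2, -1.9]
gripper_width: 0.465
```

```bash
python3 - <<'E'
from h import *
s,c,im=look('w11',22)
E
```

```text
t 16.85 tcp [631.3 260.8 140.4] head 82.8 w 0.465 F [-0.2  0.2 -1.9]
steel [105. 279.] rect [466.  183.5  70.6  38.7  25.5]
steel [251. 265.] rect [621.  180.1 100.4  83.4  84. ]
steel [ 36. 172.] rect [436.3 303.5  42.5  46.3   3.5]
steel [19. 24.] rect [460.  429.1  50.5  19.3  33.7]
green [260. 330.] rect [620.4  99.7  45.8  90.4  86.7]
green [250. 248.] rect [623.2 201.3  14.6  45.6  82.8]
green [252. 184.] rect [631.3 262.2 137.3 137.6  82.8]
```

View pics/w11.png

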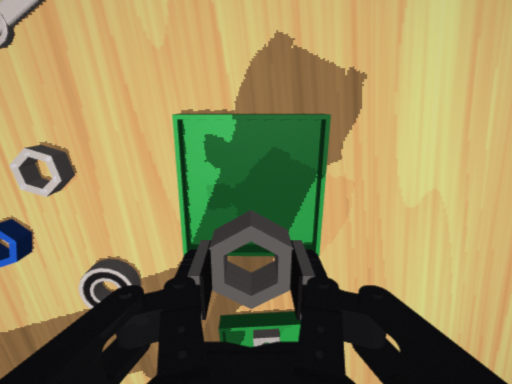

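The nut is held level and the tray is centred at (631,262), 82.8°. Set it down 32 mm beyond centre.

Emit:
play_rows:
  rows: [0, 0.033, 0, 0.05, 0, 0, 0.033, 0, 0.095, 0, 0, 0.033, 0, 0.118, 0, 0, 0.033, 0, 0.126, 0, 0, 0.033, 0, 0.131, 0, 0, 0.033, 0, 0.131, 0, 0, 0.033, 0, 0.131, 0, 0.7, 0.033, 0, 0.131, 0, 0.7, 0.033, 0, 0.131, 0, 0.7, 0.033, 0, 0.131, 0, 0.7, 0.033, 0, 0.131, 0, 0.7, 0.033, 0, 0.09, 0, 0.7, 0.033, 0, 0.03, 0, 0.7, 0, 0, -0.01, 0, 0.7, 0, 0, -0.01, 0, 0.7, 0, 0, -0.01, 0]

```text
time_s: 18.9
position: [631.8, 262.0, 150.9]
tcp_rot: [[0.125, 0.992, -0.0], [0.992, -0.125, -0.0], [-0.0, -0.0, -1.0]]
contact_force: [-0.1, -0.5, 0.1]
gripper_width: 0.703
```

```bash
python3 - <<'E'
from h import *
s,c,im=look('w12',26)
print(plan((436.5,303.4,130),110))
E
```

```text
t 18.9 tcp [631.8 262.  150.9] head 82.8 w 0.703 F [-0.1 -0.5  0.1]
steel [109. 274.] rect [468.2 187.9  42.3  58.6  89.8]
steel [ 43. 171.] rect [439.3 304.1  42.   45.4   5.6]
steel [251. 154.] rect [636.  295.   47.5  40.7  84.2]
steel [18. 17.] rect [462.8 430.1  63.4  22.6  32.1]
green [265. 329.] rect [627.7  91.7  62.4 105.9  82.8]
green [250. 183.] rect [631.4 262.5 137.2 137.5  82.8]
(array([ 0.0165, -0.1985,  0.0205]), np.float64(-27.1))
```

Emit:
play_rows:
  rows: [0.75, 0.016, -0.198, 0.02, -15, 0.75, 0.016, -0.198, 0.02, -15, 0.75, 0.016, -0.198, 0.02, -15, 0.75, 0.016, -0.198, 0.02, -15, 0.75, 0.016, -0.198, 0.02, -15, 0.75, 0.016, -0.198, 0.02, -15, 0.75, 0.016, -0.198, 0.02, -15]

```text
time_s: 19.82
position: [438.7, 302.4, 131.0]
tcp_rot: [[-0.135, 0.991, -0.0], [0.991, 0.135, 0.0], [0.0, -0.0, -1.0]]
contact_force: [0.0, -0.2, 0.1]
gripper_width: 0.752
```

```bash
python3 - <<'E'
from h import *
s,c,im=look('w13',22)
E
```

```text
t 19.82 tcp [438.7 302.4 131. ] head 97.7 w 0.752 F [ 0.  -0.2  0.1]
steel [259. 313.] rect [464.8 174.6  67.3  58.3  63.1]
steel [459. 230.] rect [639.3 293.3  43.9  47.9  60.2]
steel [248. 190.] rect [435.7 305.7  40.6  49.2   6.3]
steel [327.  16.] rect [475.7 451.  135.3  29.5  28.9]
green [384. 372.] rect [618.4 113.7  53.6  31.    7.7]
green [438. 247.] rect [626.1 262.7 139.8 149.   82.8]
```

View pics/w13.png

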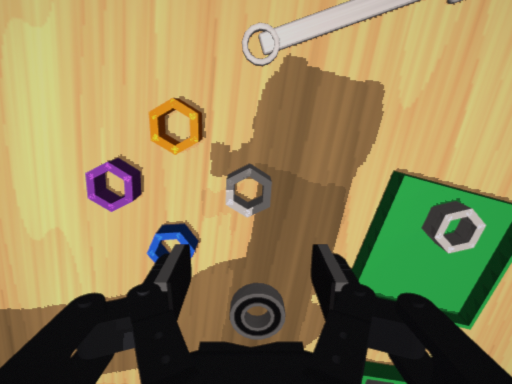

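The target steel nut is at (248,190). Orange (175,125), blue (173,245) and purple (113,185) are clear of the fingers' footprint. Correct and grip.

Emit:
play_rows:
  rows: [0.75, 0.0025, -0.0025, 0.06, 1.4, 0.75, 0.0025, -0.0025, 0.1, 1.4, 0.75, 0.0025, -0.0025, 0.118, 1.4, 0.75, 0.0025, -0.0025, 0.126, 1.4, 0.75, 0.0025, -0.0025, 0.126, 1.4, 0.75, 0.0025, -0.0025, 0.126, 1.4, 0, 0.0025, -0.0025, 0.126, 1.4, 0, 0.0025, -0.0025, 0.126, 1.4, 0, 0.0025, -0.0025, 0.126, 1.4, 0, 0.0025, -0.0025, 0.126, 1.4, 0, 0.0025, -0.0025, 0.126, 1.4, 0, 0.0025, -0.0025, 0.126, 1.4, 0, 0.0025, -0.0025, 0.07, 1.4, 0, 0.0025, -0.0025, 0.01, 1.4, 0, 0.0025, -0.0025, -0.01, 1.4, 0, 0.0025, -0.0025, -0.01, 1.4]

```text
time_s: 21.88
position: [435.4, 304.9, 142.7]
tcp_rot: [[-0.111, 0.994, 0.003], [0.994, 0.111, 0.001], [0.001, 0.003, -1.0]]
contact_force: [0.5, -1.0, -3.0]
gripper_width: 0.464
```

```bash
python3 - <<'E'
from h import *
s,c,im=look('w14',22)
h=np.radians(82.8);print(plan((631.3-32*np.cos(h),262.3-32*np.sin(h),140),82.8))
E
```

```text
t 21.88 tcp [435.4 304.9 142.7] head 96.4 w 0.464 F [ 0.5 -1.  -3. ]
steel [250. 272.] rect [446.2 212.   84.2 142.6   4.7]
steel [452. 224.] rect [637.  293.8  44.6  51.4  52. ]
steel [328.  20.] rect [480.2 453.5 145.5  29.6  28.7]
green [358. 366.] rect [584.6 104.7  29.4  52.8  12.1]
green [432. 246.] rect [626.4 262.7 139.9 148.4  82.9]
(array([-0.0948,  0.1829,  0.0016]), np.float64(13.6))
```

Emit:
play_rows:
  rows: [0, -0.095, 0.183, 0, 13.6, 0, -0.095, 0.183, 0, 13.6, 0, -0.095, 0.183, 0, 13.6, 0, -0.095, 0.183, 0, 13.6, 0, -0.095, 0.183, 0, 13.6, 0, -0.095, 0.183, 0, 13.6, 0, -0.095, 0.183, 0, 13.6]

```text
time_s: 22.8
position: [625.7, 232.3, 141.3]
tcp_rot: [[0.122, 0.993, -0.001], [0.993, -0.122, -0.0], [-0.0, -0.001, -1.0]]
contact_force: [-0.5, 0.9, -2.2]
gripper_width: 0.459
```

```bash
python3 - <<'E'
from h import *
s,c,im=look('w15',26)
h=np.radians(82.8);print(plan((631.3-32*np.cos(h),262.3-32*np.sin(h),9.5),82.8))
E
```

```text
t 22.8 tcp [625.7 232.3 141.3] head 83.0 w 0.459 F [-0.5  0.9 -2.2]
steel [106. 263.] rect [473.1 174.6  68.3  57.8  27.6]
steel [250. 278.] rect [613.1 134.3 158.7  80.5  82.5]
steel [254. 122.] rect [636.2 294.9  46.1  41.1  83. ]
green [238. 322.] rect [592.7  83.2  67.5  37.4  85.9]
green [283. 322.] rect [646.1  79.6  38.3  63.3  20.8]
green [254. 154.] rect [631.3 261.9 137.3 137.5  82.8]
(array([-0.0013,  0.0016,  0.1319]), np.float64(0.2))
```

View pics/w15.png

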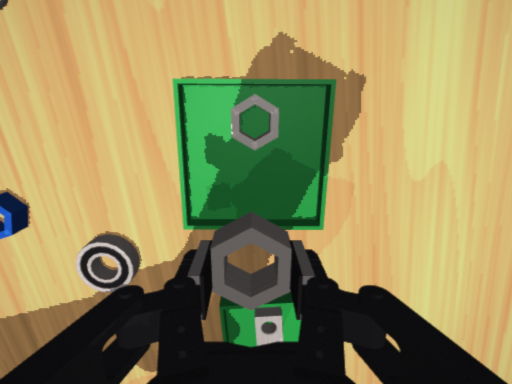

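Nut 1 lies flat at (254,122), and nut 2 is held level. Set it down.

Emit:
play_rows:
  rows: [0, -0.001, 0.0015, 0.05, 0, 0, -0.001, 0.0015, 0.095, 0, 0, -0.001, 0.0015, 0.118, 0, 0, -0.001, 0.0015, 0.127, 0, 0, -0.001, 0.0015, 0.132, 0, 0, -0.001, 0.0015, 0.132, 0, 0, -0.001, 0.0015, 0.132, 0, 0.7, -0.001, 0.0015, 0.132, 0, 0.7, -0.001, 0.0015, 0.132, 0, 0.7, -0.001, 0.0015, 0.132, 0, 0.7, -0.001, 0.0015, 0.132, 0, 0.7, -0.001, 0.0015, 0.09, 0, 0.7, -0.001, 0.0015, 0.03, 0, 0.7, 0, 0, -0.01, 0, 0.7, 0, 0, -0.01, 0, 0.7, 0, 0, -0.01, 0]

```text
time_s: 24.85
position: [627.0, 230.5, 150.7]
tcp_rot: [[0.125, 0.992, -0.0], [0.992, -0.125, -0.001], [-0.001, -0.0, -1.0]]
contact_force: [-0.2, 0.5, -0.1]
gripper_width: 0.699
```

```bash
python3 - <<'E'
from h import *
s,c,im=look('w16',26)
print(plan((463.5,168,140),110))
E
```

```text
t 24.85 tcp [627.  230.5 150.7] head 82.8 w 0.699 F [-0.2  0.5 -0.1]
steel [267. 323.] rect [625.7  71.5  60.8  29.7  86.6]
steel [108. 257.] rect [469.8 175.6  67.3  58.5  69.6]
steel [253. 190.] rect [628.7 228.8  47.3  40.6  81.7]
steel [252. 120.] rect [636.1 294.5  45.9  40.8  83.9]
green [266. 317.] rect [625.8  72.3  93.9 104.4  86.6]
green [252. 150.] rect [631.3 262.  136.4 137.6  82.9]
(array([-0.0822, -0.1542,  0.0104]), np.float64(-27.2))
```

Both nuts are in. Next, hover over the bearing with the jaws fully open.

Emit:
play_rows:
  rows: [1, -0.082, -0.154, 0.01, -20, 1, -0.082, -0.154, 0.01, -20, 1, -0.082, -0.154, 0.01, -20, 1, -0.082, -0.154, 0.01, -20, 1, -0.082, -0.154, 0.01, -20, 1, -0.082, -0.154, 0.01, -20, 1, -0.082, -0.154, 0.01, -20]

```text
time_s: 25.78
position: [464.8, 169.3, 141.0]
tcp_rot: [[-0.222, 0.975, -0.0], [0.975, 0.222, 0.001], [0.001, -0.0, -1.0]]
contact_force: [0.4, -0.2, 0.0]
gripper_width: 1.001
```

```bash
python3 - <<'E'
from h import *
s,c,im=look('w17',20)
for r,k in blobs(masks(im)[0],300,90000):
    P=np.float32([plane(c,p[0],20)[:2] for p in k]);
    if abs(r[0][0]-250)<40: print(cv2.minEnclosingCircle(P),cv2.fitEllipse(P),r[0],tri(c,r[0],cams.get_calibration('top'),(205,187.5)))
E
```

```text
t 25.77 tcp [464.8 169.3 141. ] head 102.8 w 1.001 F [ 0.4 -0.2  0. ]
steel [249. 190.] rect [463.  169.4  59.8  58.9  60.3]
steel [441. 170.] rect [632.4 228.2  47.7  43.5  82.8]
steel [482.  96.] rect [640.  295.9  48.9  42.5  22.4]
green [403. 286.] rect [646.6 102.6  26.9  75.7  68.9]
green [331. 315.] rect [582.1  48.6 112.3  39.1  86.7]
green [452. 124.] rect [627.5 262.4 138.1 145.8  82.8]
((462.8443603515625, 169.6903076171875), 30.801116943359375) ((463.0796203613281, 169.2832489013672), (57.64531707763672, 60.35051727294922), 5.309670925140381) (249.25003051757812, 189.75001525878906) (array([463.72968857, 168.32480277,  14.17173791]), np.float64(1.4104025329918313))
```

View pics/w17.png

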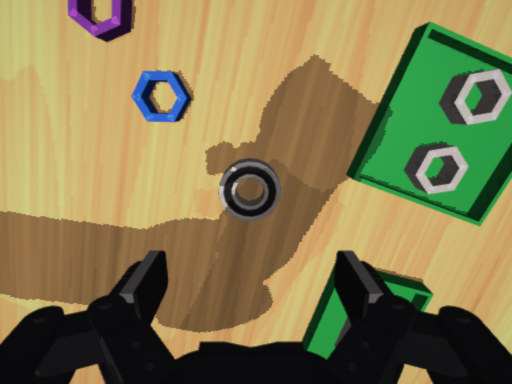

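The bearing is at (249,190), centred with room on both sides; the blue nut at (160,97) is out of the way. Grip and lift.

Emit:
play_rows:
  rows: [1, 0, -0.0017, 0.06, 0, 1, 0, -0.0017, 0.11, 0, 1, 0, -0.0017, 0.13, 0, 1, 0, -0.0017, 0.139, 0, 1, 0, -0.0017, 0.139, 0, 1, 0, -0.0017, 0.139, 0, 0, 0, -0.0017, 0.139, 0, 0, 0, -0.0017, 0.139, 0, 0, 0, -0.0017, 0.139, 0, 0, 0, -0.0017, 0.139, 0, 0, 0, -0.0017, 0.139, 0, 0, 0, -0.0017, 0.139, 0, 0, 0, -0.0017, 0.08, 0, 0, 0, -0.0017, 0.02, 0, 0, 0, -0.0017, 0, 0, 0, 0, -0.0017, 0, 0]

```text
time_s: 27.82
position: [463.3, 168.1, 142.6]
tcp_rot: [[-0.221, 0.975, 0.003], [0.975, 0.221, 0.001], [-0.0, 0.003, -1.0]]
contact_force: [0.9, -0.3, -3.1]
gripper_width: 0.663
```

```bash
python3 - <<'E'
from h import *
s,c,im=look('w18',20)
print(plan((621,-240,140),75))
E
```

```text
t 27.82 tcp [463.3 168.1 142.6] head 102.8 w 0.663 F [ 0.9 -0.3 -3.1]
steel [324. 264.] rect [556.4 106.5  13.8  57.9  31.8]
steel [177. 264.] rect [406.1  72.8  57.6  14.2  83.5]
steel [250. 260.] rect [480.8  91.1 119.4 134.8  12.7]
steel [436. 165.] rect [626.9 229.   47.4  54.5  82.2]
steel [475.  96.] rect [634.9 293.9  60.5  42.5  22.3]
green [372. 365.] rect [650.6  -9.1  40.3  55.3  14.7]
green [384. 282.] rect [622.3 101.5  25.9 112.8  86.1]
green [451. 125.] rect [627.4 262.4 138.  145.9  82.8]
(array([-0.4328,  0.064 ,  0.0017]), np.float64(27.8))
```

Emit:
play_rows:
  rows: [0, -0.433, 0.064, 0, 28, 0, -0.433, 0.064, 0, 28, 0, -0.433, 0.064, 0, 28, 0, -0.433, 0.064, 0, 28, 0, -0.433, 0.064, 0, 28, 0, -0.433, 0.064, 0, 28, 0, -0.433, 0.064, 0, 28, 0, -0.433, 0.064, 0, 28, 0, -0.433, 0.064, 0, 28, 0, -0.433, 0.064, 0, 28, 0, -0.433, 0.064, 0, 28]

```text
time_s: 29.25
position: [621.2, -238.0, 141.2]
tcp_rot: [[0.259, 0.966, -0.0], [0.966, -0.259, 0.0], [-0.0, -0.0, -1.0]]
contact_force: [0.6, 0.3, -3.0]
gripper_width: 0.669
```

```bash
python3 - <<'E'
from h import *
s,c,im=look('w19',20)
print(plan((621,-240,6.5),75))
E
```

```text
t 29.25 tcp [ 621.2 -238.   141.2] head 75.0 w 0.669 F [ 0.6  0.3 -3. ]
steel [324. 264.] rect [ 673.9 -334.7   13.9   57.8    5. ]
steel [177. 264.] rect [ 526.5 -295.1   57.4   14.2   55.7]
steel [250. 260.] rect [ 600.6 -314.2  135.3  118.7   74.7]
steel [198.  20.] rect [617.1 -89.9  35.5  30.9  86.8]
green [252. 177.] rect [ 624.5 -228.   106.   130.    74.4]
green [196.  30.] rect [614.8 -95.1  60.  103.5  86.4]
(array([-0.0017,  0.0002,  0.1349]), np.float64(-0.0))
```

View pics/w19.png

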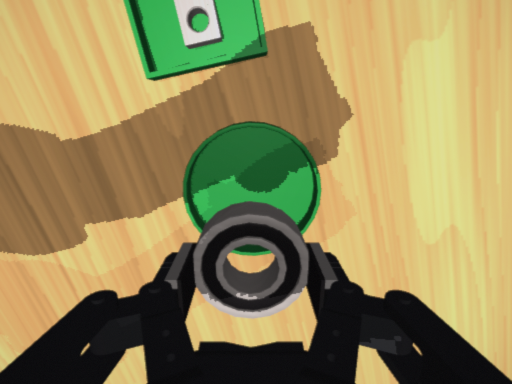

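The bearing is held level at (250,260) and the dish centre works out at (621,-240). Lower and release.

Emit:
play_rows:
  rows: [0, -0.0017, 0, 0.05, 0, 0, -0.0017, 0, 0.095, 0, 0, -0.0017, 0, 0.118, 0, 0, -0.0017, 0, 0.13, 0, 0, -0.0017, 0, 0.135, 0, 0, -0.0017, 0, 0.135, 0, 0, -0.0017, 0, 0.135, 0, 0.82, -0.0017, 0, 0.135, 0, 0.82, -0.0017, 0, 0.135, 0, 0.82, -0.0017, 0, 0.135, 0, 0.82, -0.0017, 0, 0.135, 0, 0.82, -0.0017, 0, 0.09, 0, 0.82, -0.0017, 0, 0.03, 0, 0.82, -0.02, 0, -0.05, 0, 0.82, -0.05, 0, -0.05, 0, 0.82, -0.05, 0, -0.05, 0, 0.82, -0.05, 0, -0.05, 0]

```text
time_s: 31.42
position: [607.9, -287.3, 190.8]
tcp_rot: [[0.261, 0.965, -0.001], [0.965, -0.261, 0.001], [0.0, -0.001, -1.0]]
contact_force: [0.2, 0.1, 0.1]
gripper_width: 0.821
```

```bash
python3 - <<'E'
from h import *
s,c,im=look('w20',24)
t=cams.get_image('top');cv2.imwrite('pics/top1.png',t);ct=cams.get_calibration('top')
for r,k in blobs(masks(t)[0],50,6000):
    P=np.float32([plane(ct,p[0],20)[:2] for p in k]);R=cv2.minAreaRect(P);print('top',np.round([*R[0],*R[1],R[2]],1))
a=t[90:260,80:512];b=cv2.resize(a,(792,312));w=cv2.resize(im,(380,285));v=np.zeros((597,792,3),np.uint8);v[:312]=b;v[312:,:380]=w;w=cams.get_image('side');v[312:,392:772]=cv2.resize(w,(380,285));cv2.imwrite('pics/f.png',v)
E
```

```text
t 31.43 tcp [ 607.9 -287.3  190.8] head 74.9 w 0.821 F [0.2 0.1 0.1]
steel [205. 331.] rect [ 493.  -470.2   71.7   46.9    3.6]
steel [252. 134.] rect [ 621.1 -241.4   58.6   58.4   11.8]
green [252. 130.] rect [ 621.4 -240.2  128.9  129.6   74.9]
green [208.  14.] rect [ 610.6 -123.7   23.8  104.2   74.9]
top [-43.3  26.6  73.7  56.1  45.7]
top [503.9 462.1 195.8  37.5  24.3]
top [620.2 -59.4  89.7  30.1  86.6]
top [625.7  42.5  90.4  30.2  86.8]
top [631.9 229.8  45.9  41.1  82. ]
top [639.4 295.9  45.9  40.6  82. ]
top [ 757.8 -438.5   30.2   47.    89.3]
top [990.2 657.2  91.6 313.3   1.7]
```

View pics/f.png

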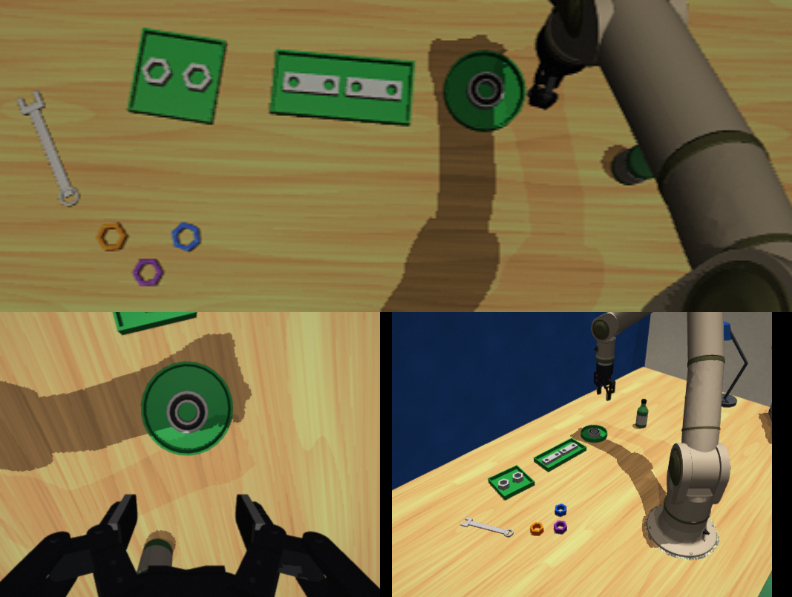

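All five parts lie flat in their trays, and the spanner, bottle and coloured nuts are where they started. The arm is clear.

```bash
python3 -c "
from rig import bot
print(bot.close_job())"
```

```text
the job is handed in; nothing more can be done
None
```

All five parts are sorted and the job is handed in at about 31 s of the 107 s allowed. Both link bars are end to end in the long tray, both steel nuts are in the square tray, and the bearing is in the round dish.

**Final positions:** The last wrist and top views put the bars within about 1° of lengthways and about 51 mm either side of the tray centre (limit 68 mm). The nuts are about 33 mm either side of centre (limit 48 mm), and the bearing about 1 mm from the dish centre.

**Flatness:** The outlines matched the parts' real sizes at the height of a part resting on the tray floor. I did not measure tilt directly.

**Left alone:** The spanner reads within 1–2 mm of where it started. The bottle and the coloured nuts were only checked by eye, with the bottle partly hidden behind the arm in the last top view. The arm was clear of everything, with the force reading near zero.

**Checks that disagreed:**
- The top and side views together read some heights low or high by 5–10 mm (bar tops 5–6 mm instead of 16, one nut 14 mm).
- The bearing's two-view height came out at 14 mm against 20 mm.
- The long tray's and dish's rims were not measured well from two views, so I took their heights from the text. Their outlines at those heights fitted.

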